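Refit the battery cover of the kitchen radio

TASK

The cream kitchen radio lies on its face with its battery bay open. Take its dark teal battery cover by the grip fin, hook the cover's front lip into the slot under the radio's bridge while the rear end is still raised, then pivot the rear end down until it snaps under the orange spring catch and the cover lies flat. Let go of it at the end.

Things in the scene. Friction and masses are not known exactly. Their poses are not given: they have to be found in the camera images.
- cover_grip (a point): (Sizes in mm.) Middle of the grip fin (16 thick in y, 48 long in x, 30 tall) on the loose dark teal cover, a plate 130 x 80 x 5, 110 g. Axes: x to the front lip, z out of the plate. The plate's top is 15 below, its rear edge 67 behind; thumb pad 34 to 60 behind. An underside rib 28 deep, 17 behind, stands it nose down 16 degrees, right for hooking. The white tub lid is not the cover.
- cover_lip (a point): Tip of the cover's front lip, at mid width and thickness: 83 mm ahead of cover_grip and 18 mm below it, in the cover's axes (same axes as cover_grip). The lip is 4 mm thick and 30 mm wide and stands 20 mm out of the plate's front edge, level with the plate's underside.
- slot_mouth (a point): Middle of the mouth of the slot in the fixed cream radio (216 x 164 x 70 mm), 51.5 mm above the worktop. x points level into the slot, z up. Slot 17 mm high, 52 wide (104 above the ledges), 20 deep; a brow flares 9 up and back over it. Shut: level, side ledges hold its underside 1.5 below, lip 14 to 20 inside, thumb pad middle 110 behind, 3.5 above. Side rims 104 apart, 6.5 above.
- catch (a joint): Orange spring catch at the bay's rear, tip 125 mm behind slot_mouth, top 20 mm above it: m pushed back, 0 at rest, at most 0.016. Sloped on top: the cover's rear edge rests on it until pressed down (about 4 to 8 N on thumb pad or fin), drives it back 5 to 8 mm and it springs back to 0 over the edge. Pass the cover in with its rear end above the catch, as at the 16 degree tilt.
Not all that is in view belongs to the job. Of the things that look like the part that bears cover_grip, the largest one is meant.

How it is judged:
By the outcome, as a careful person would: the job done as asked, in the order asked, and still so for the second after the job is handed in, with the robot touching nothing.
It also fails if it takes over 48 s, if anything falls off the work surface, if the arm or the gripper's body presses on something with over 40 N, if the wrist force passes 120 N, or if a joint passes its speed limit or range.

ROBOT

A 7-joint arm with a two-finger parallel gripper is mounted at the origin on a cart in front of the work surface, level with it; the furniture and walls round the work are solid. World frame = base frame: x ahead of the robot, y to its left, z up, the work surface at z = 0. Lengths are in m, angles in rad, forces in N, time in s.
With the tool pointing down it reaches from about 0.4 to 0.875 m from the base axis. Payload 19.3 kg.
Tool frame: the origin (TCP) lies midway between the tips of the shut fingers; the grasp point (between the pads) lies 19 mm behind it; z points along the fingers, y is the line along which they close (so a half turn about z gives the same grasp; the last joint's range is limited). The gripper opens to 85 mm and grips with 20 to 120 N. Pads are 22 mm wide; open, the fingers measure 114 mm over their backs; the gripper's body (76 mm by 85 mm) begins 54 mm behind the grasp point. The pads swing forward as they close: fully open they stand 13 mm farther back than shut.
Start: joints at [1.09, 0.521, -0.036, 1.599, 0.021, 1.021, -0.113], TCP at [0.25, -0.573, 0.199] pointing down, gripper open.
Joint ranges: [-2.91, 2.91], [-0.3, 2.13], [-1.5, 1.42], [0.17, 2.43], [-1.26, 4.41], [0.16, 1.93], [-2.52, 2.52]. Speed limits (rad/s): [1.89, 1.89, 2.39, 2.39, 3.01, 3.01, 3.01].

INTERFACE

Orientations are given as [roll, pitch, yaw] about the fixed x, y, z axes, in that order (R = Rz(yaw) Ry(pitch) Rx(roll)).
In Python, from workcell import bot gives the robot as it stands.
- The arm moves only by the tool move_arm, never from a script. Its argument "moves" is a list that holds one entry, the list of rows, each a list of 7 numbers: the opening, from 0 (shut) to 1 (fully open), then the shift along the tool's x, y, z in units of 1000 mm (1.0 is 1000 mm), then the turn, a rotation vector about the tool's x, y, z in units of 2 pi rad (1.0 is 2 pi rad). A call has 1 to 5 rows; each row is the pose to reach, as a shift and turn from the pose commanded when the call began, along the tool's axes at that moment, turning the shorter way round; what a row does not reach only later rows make up. A row lasts 1/10 s, in which the tool goes at most 50 mm and 8.59 degrees, less where a joint would pass 70% of its speed; a pose out of reach is approached as far as the arm can. A call with a number of a shift or a turn outside -1 to 1 is refused whole. A call with a gripper value outside its range is refused whole. The fingers move at their own pace and stop on an object; "force" is the grip in N (left out, the last holds). Time passes only in rows, so rows that repeat a pose let the fingers close. It gives the time, the measured TCP pose, the force, the opening and the grip force at its end, in the units of the state.
- bot.observe(): the state, without advancing time (a new reading comes with each control period).
- bot.grab_frame(name): name is "scene" or "top" or "wrist"; returns the picture (400x640x3 uint8, red, green, blue); there is no depth.
- bot.camera_params(name): a dict with "vertical_fov" (degrees; the focal length in pixels is half the picture's height over the tangent of half this angle, whatever the lens; pixels are square), "cx", "cy" (the principal point, pixels), "R" (3x3) and "t" (3): a world point X has camera coordinates R X + t. Camera axes: x right, y down, z forward; pixel columns grow to the right and rows downward; lengths in m; the calibration is good to about 2 mm. A picture is of the moment at which its call begins: read the wrist's pose just before it. camera_params takes no time and is no camera call; for the wrist camera it gives the pose at the moment of the call.
- bot.job_done(): hands the job in; it is judged then, once.
The state is a dict: "clock": time; "qpos": joint angles; "qd": joint speeds; "joint_efforts": joint torques, N m; "position": TCP position; "tool_rot": TCP orientation; "force": force on the tool from outside, world axes, zero at the start; "moment": the same for the moment, N m; "grip_width": finger opening in m; "finger_force": force on a finger pad.
Only numpy, scipy, OpenCV 4.12 (cv2) and the standard library are available. Lean on these libraries where they do the work, as an engineer would, in place of code of your own. Each camera call takes 0.05 s, during which the arm holds its last target. There are 200 camera calls.

## Working session

There is one attempt and no reset: what is moved stays moved. The work goes in short steps, Python scripts to look and compute and a tool call to move; the robot and the scene stay as the last step left them, time stands still between calls to the robot, and variables do not carry over. Pictures are saved under pics/ and viewed, at most 10 in all, crops included, and the job is handed in when it is done.

Besides the shell and the picture viewer there is one more tool, called after ">>>" by a JSON object that holds its "name" and its "arguments". move_arm: Moves the arm, as the interface text tells. Shifts and turns lie within -1 to 1; 1 stands for 1000 mm of shift or 2 pi rad of turn. Its arguments: {"type":"object","properties":{"moves":{"type":"array"},"force":{"type":"number"}},"required":["moves"]}

```bash
mkdir -p pics
cat > h.py <<'E'
import numpy as np, cv2
from workcell import bot
def grab(n,f):
    p=bot.camera_params(n); im=bot.grab_frame(n)
    cv2.imwrite(f'pics/{f}.png',im[:,:,::-1]); return im,p
def ray(p,u,v):
    f=200/np.tan(np.radians(p['vertical_fov'])/2)
    R=np.array(p['R']);t=np.array(p['t'])
    d=R.T@np.array([(u-p['cx'])/f,(v-p['cy'])/f,1]); return -R.T@t,d/np.linalg.norm(d)
def plane(p,u,v,z):
    o,d=ray(p,u,v); return o+d*(z-o[2])/d[2]
def tri(a,b):
    (o1,d1),(o2,d2)=a,b
    s=np.linalg.lstsq(np.c_[d1,-d2],o2-o1,rcond=None)[0]
    x,y=o1+d1*s[0],o2+d2*s[1]; return (x+y)/2,np.linalg.norm(x-y)
def proj(p,X):
    f=200/np.tan(np.radians(p['vertical_fov'])/2)
    c=np.array(p['R'])@X+np.array(p['t']); return f*c[0]/c[2]+p['cx'],f*c[1]/c[2]+p['cy']
E
python3 - <<'E'
from h import *
np.set_printoptions(precision=4,suppress=True)
print(bot.observe())
a=grab('scene','s0');b=grab('top','t0')
for x in(a,b):print(x[1])
E
```

```text
{'clock': 0.0, 'qpos': array([ 1.0898,  0.522 , -0.0363,  1.6   ,  0.0212,  1.0211, -0.1128]), 'qd': array([-0.0012,  0.0001,  0.0012, -0.0002,  0.0008,  0.0007,  0.0004]), 'joint_efforts': array([ -0.0003, -92.7099,   1.9798, -36.9929,   0.0179,   0.0082,
        -0.    ]), 'position': array([ 0.2494, -0.5727,  0.198 ]), 'tool_rot': array([-3.1405,  0.0001,  0.4107]), 'force': array([ 0.4246, -0.6287, -0.0047]), 'moment': array([ 0.0328, -0.0244, -0.007 ]), 'finger_force': 0.0, 'grip_width': 0.08575919149405593}
{'vertical_fov': 49.4571828606624, 'cx': 323.9858391482468, 'cy': 198.46787783894692, 'R': array([[-0.8467, -0.532 , -0.005 ],
       [-0.4068,  0.6535, -0.6383],
       [ 0.3428, -0.5385, -0.7698]]), 't': array([0.2839, 0.4842, 0.709 ])}
{'vertical_fov': 42.62232653903585, 'cx': 320.13178088822576, 'cy': 200.27562707791674, 'R': array([[-0.0022, -0.9998,  0.0192],
       [-0.9839, -0.0013, -0.1787],
       [ 0.1787, -0.0193, -0.9837]]), 't': array([-0.3397,  0.5454,  1.027 ])}
```

View pics/s0.png

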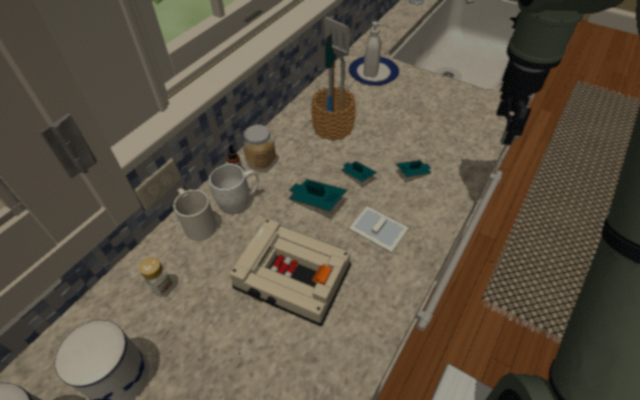

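View pics/t0.png

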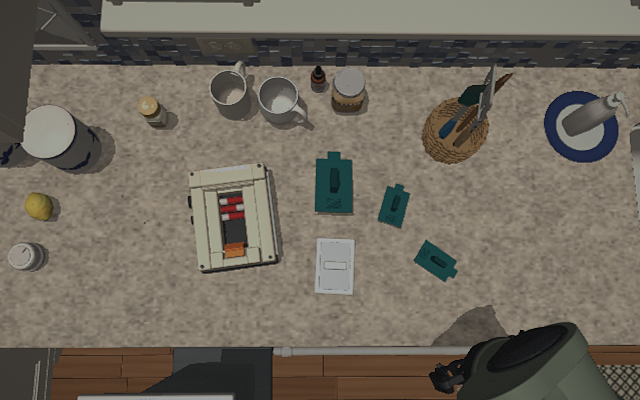

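The scene view shows the big teal cover at about (318,195), with its fin at (317,187), and the radio at (292,268) with its orange catch at (322,273). In the top view the cover is at (334,184) with its lip upward at (333,157). The radio is at (234,218), with its bridge at the top (far side) and its catch at (234,250). I'll enlarge both.

Run:
```python
import cv2,numpy as np
s=cv2.imread('pics/s0.png');t=cv2.imread('pics/t0.png')
def c(i,u,v,w,h,k): return cv2.resize(i[v:v+h,u:u+w],(w*k,h*k),interpolation=cv2.INTER_CUBIC)
# top: radio 180..290 x155..280 ; cover 305..365 x 145..220
A=c(t,182,156,100,124,4);B=c(t,308,148,50,74,4)
C=c(s,228,215,125,110,3);D=c(s,284,172,68,46,5)
o=np.zeros((496,400+400,3),np.uint8); o[:496,:400]=A; o[:296,400:600]=B
o2=np.zeros((560,800,3),np.uint8);o2[:330,:375]=C;o2[330:560,:340]=D
o2[:330,400:775]=c(s,228,215,125,110,3)
o=np.clip(o*1.0,0,255).astype(np.uint8);o2[:,:]=np.clip(o2[:,:]*1.6,0,255)
o2=o2[:,:400]
o[0:496,600:]=0
cv2.imwrite('pics/c1.png',np.hstack([o[:496,:600],np.zeros((496,0,3),np.uint8)]))
cv2.imwrite('pics/c2.png',o2)
```

```text
(no output)
```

View pics/c1.png

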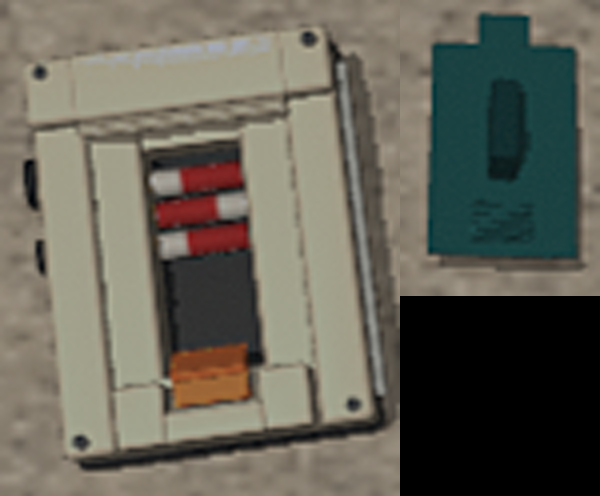

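View pics/c2.png

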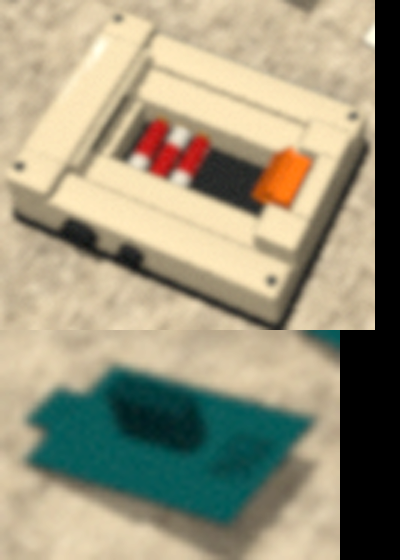

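The crops give matching corners of the cover and the radio screws in both views, so I'll triangulate them.

```bash
cat > m.py <<'E'
from h import *
np.set_printoptions(precision=4,suppress=True)
pt=bot.camera_params('top');ps=bot.camera_params('scene')
T=lambda x,y:(182+x/4-.4,156+y/4-.4); Tc=lambda x,y:(308+(x-400)/4-.4,148+y/4-.4)
S=lambda x,y:(228+x/3-.3,215+y/3-.3); Sc=lambda x,y:(284+x/5-.4,172+(y-330)/5-.4)
P={'lipL':(Tc(480,14),Sc(28,420)),'lipR':(Tc(530,18),Sc(60,390)),'FL':(Tc(433,44),Sc(28,460)),'FR':(Tc(576,48),Sc(110,367)),
'RL':(Tc(429,255),Sc(232,522)),'RR':(Tc(579,260),Sc(315,418)),
'sFR':(T(308,39),S(118,18)),'sFL':(T(40,72),S(18,167)),'sRR':(T(353,404),S(352,117)),'sRL':(T(80,442),S(271,281)),
'catL':(T(173,380),S(255,200)),'oF':(T(248,345),S(281,150))}
for k,(a,b) in P.items(): print(k,*tri(ray(pt,*a),ray(ps,*b)))
print('cams',ray(pt,0,0)[0],ray(ps,0,0)[0])
for n in [(505,78),(523,84)]: print('fin front top z~.055',plane(pt,*Tc(*n),.05))
E
python3 m.py
```

```text
lipL [ 0.6664 -0.3578  0.0034] 0.0004724801478833271
lipR [ 0.6654 -0.3859  0.0005] 0.001194429185818097
FL [ 0.6473 -0.3314  0.0101] 0.0005607099428830162
FR [ 0.6483 -0.4107  0.0047] 0.004113907709882444
RL [ 0.5236 -0.3286  0.0452] 0.001744488499331209
RR [ 0.5225 -0.4076  0.0434] 0.004342851174616157
sFR [ 0.6173 -0.2105  0.0704] 0.002742002217119843
sFL [ 0.5993 -0.0716  0.0694] 0.002421380237037183
sRR [ 0.428  -0.236   0.0565] 0.002463639694564349
sRL [ 0.4087 -0.0976  0.058 ] 0.002405297378952543
catL [ 0.4446 -0.1423  0.0607] 0.012305274901011605
oF [ 0.4564 -0.1827  0.0617] 0.0004442176616197138
cams [ 0.3523 -0.3191  1.1143] [0.1943 0.2164 0.8563]
fin front top z~.055 [ 0.6177 -0.3695  0.05  ]
fin front top z~.055 [ 0.6145 -0.3791  0.05  ]
```

```bash
cat >> h.py <<'E'
from scipy.spatial.transform import Rotation as Ro
def rel(pos,rpy):
    "shift (units of m) and turn (units of 2pi) from present pose, tool axes"
    s=bot.observe(); R0=Ro.from_euler('xyz',s['tool_rot']); R1=Ro.from_euler('xyz',rpy)
    d=R0.inv().apply(np.array(pos)-s['position']); w=(R0.inv()*R1).as_rotvec()/2/np.pi
    print('clock',s['clock'],'pos',s['position'].round(4),'rot',s['tool_rot'].round(4),'F',s['force'].round(1),'w',round(s['grip_width'],4))
    print('shift',d.round(4),'turn',w.round(4)); return d,w
E
python3 -c "
from h import *
rel((.57,-.37,.2),(np.pi,.28,-.02))"
```

```text
clock 0.1 pos [ 0.2494 -0.5727  0.1981] rot [-3.1406e+00  1.0000e-04  4.1080e-01] F [-0.1 -0.2  0.2] w 0.0854
shift [ 0.3749 -0.0578 -0.0019] turn [ 0.0095 -0.0438  0.0681]
```

>>> {"name": "move_arm", "arguments": {"moves": [[[1,0.375,-0.058,-0.002,0.0095,-0.0438,0.068],[1,0.375,-0.058,-0.002,0.0095,-0.0438,0.068],[1,0.375,-0.058,-0.002,0.0095,-0.0438,0.068],[1,0.375,-0.058,-0.002,0.0095,-0.0438,0.068],[1,0.375,-0.058,-0.002,0.0095,-0.0438,0.068]]], "force": 40}}

```text
clock: 0.6
position: [0.4469, -0.4476, 0.1982]
tool_rot: [3.141, 0.283, -0.02]
force: [0.0, -1.0, 0.2]
grip_width: 0.0857
finger_force: 0.0
```

```bash
python3 -c "
from h import *
rel((.57,-.37,.2),(np.pi,.28,-.02))"
```

```text
clock 0.6 pos [ 0.4469 -0.4476  0.1982] rot [ 3.1413  0.2831 -0.0202] F [ 0.  -1.   0.2] w 0.0857
shift [ 0.1162 -0.08   -0.0357] turn [ 0.      0.0005 -0.    ]
```

>>> {"name": "move_arm", "arguments": {"moves": [[[1,0.116,-0.08,-0.036,0,0,0],[1,0.116,-0.08,-0.036,0,0,0],[1,0.116,-0.08,-0.036,0,0,0],[1,0.116,-0.08,-0.036,0,0,0],[1,0.116,-0.08,-0.036,0,0,0]]]}}

```text
clock: 1.1
position: [0.5672, -0.3719, 0.2012]
tool_rot: [-3.141, 0.281, -0.017]
force: [-0.7, -0.6, 0.1]
grip_width: 0.0858
finger_force: 0.0
```

```bash
python3 -c "
from h import *
im,p=grab('wrist','w1')
print(ray(p,320,200),[proj(p,np.array(X)) for X in [(.5915,-.3695,.04),(.666,-.372,.001),(.523,-.3286,.044),(.5238,-.4076,.044)]])
rel((.5885,-.3695,.0295),(np.pi,.28,-.02))"
```

```text
(array([ 0.68040545, -0.37294908,  0.35087618]), array([-0.53162457, -0.00640343, -0.84695591])) [(np.float64(313.81599903627557), np.float64(118.66390057545743)), (np.float64(314.84805286930157), np.float64(39.94600319131135)), (np.float64(281.490578474315), np.float64(176.15120504569515)), (np.float64(346.2848924992872), np.float64(174.51905008005764))]
clock 1.15 pos [ 0.5662 -0.3731  0.2016] rot [ 3.141   0.2807 -0.0195] F [-0.6  0.1 -0.7] w 0.0854
shift [ 0.0691 -0.0041  0.1592] turn [0.0001 0.0001 0.0001]
```

View pics/w1.png

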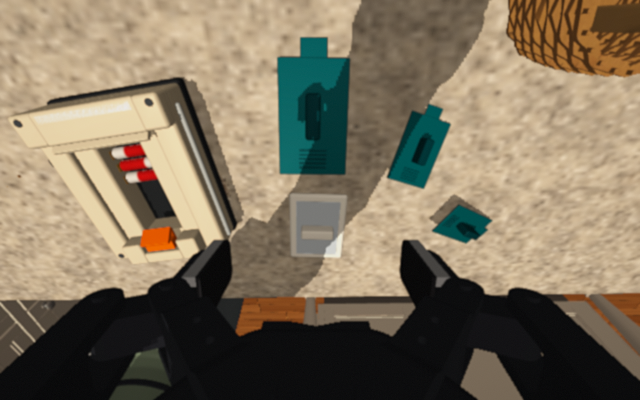

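The wrist view shows the cover's lip at (314,38), its fin at (313,116) and its rear corners at (280,173) and (347,174). All of these agree with the triangulated points to about 2 px, so I'll go down to the fin.

>>> {"name": "move_arm", "arguments": {"moves": [[[1,0.069,-0.003,0.03,0,0,0],[1,0.069,-0.003,0.07,0,0,0],[1,0.069,-0.003,0.1,0,0,0],[1,0.069,-0.003,0.13,0,0,0],[1,0.069,-0.003,0.14,0,0,0]]]}}

```text
clock: 1.65
position: [0.5913, -0.3711, 0.0458]
tool_rot: [-3.141, 0.284, -0.021]
force: [-0.6, 0.3, -0.1]
grip_width: 0.0856
finger_force: 0.0
```

```bash
python3 -c "
from h import *
rel((.5885,-.3695,.0305),(np.pi,.28,-.02))"
```

```text
clock 1.65 pos [ 0.5913 -0.3711  0.0458] rot [-3.1408  0.2839 -0.0211] F [-0.6  0.3 -0.1] w 0.0856
shift [ 0.0016 -0.0015  0.0154] turn [-0.0002  0.0006 -0.0002]
```

>>> {"name": "move_arm", "arguments": {"moves": [[[1,0.001,-0.0015,0.015,0,0,0],[1,0.001,-0.0015,0.015,0,0,0],[0,0.001,-0.0015,0.015,0,0,0],[0,0.001,-0.0015,0.015,0,0,0],[0,0.001,-0.0015,0.015,0,0,0]]], "force": 50}}

```text
clock: 2.15
position: [0.5919, -0.3691, 0.0348]
tool_rot: [3.141, 0.278, -0.019]
force: [-0.1, -0.5, -1.2]
grip_width: 0.0442
finger_force: 0.0
```

>>> {"name": "move_arm", "arguments": {"moves": [[[0,0,0,0,0,0,0],[0,0,0,0,0,0,0],[0,0,0,0,0,0,0],[0,0,0,0,0,0,0],[0,0,0,0,0,0,0]]]}}

```text
clock: 2.65
position: [0.5913, -0.3689, 0.0338]
tool_rot: [3.141, 0.28, -0.019]
force: [-0.5, -0.1, 0.4]
grip_width: -0.0001
finger_force: 0.0
```

```bash
python3 -c "
from h import *
im,p=grab('wrist','w2'); s,ps=grab('scene','s2'); t,pt=grab('top','t2')
o=np.zeros((600,800,3),np.uint8); o[:400,:640]=im
o[400:600,:300]=cv2.resize(s[165:225,280:370],(300,200),interpolation=2)
o[400:600,320:620]=cv2.resize(t[150:220,290:395],(300,200),interpolation=2)
cv2.imwrite('pics/x2.png',np.clip(o[:,:,::-1]*1.5,0,255))
"
```

```text
[ WARN:0@1.180] global loadsave.cpp:1063 imwrite_ Unsupported depth image for selected encoder is fallbacked to CV_8U.
```

View pics/x2.png

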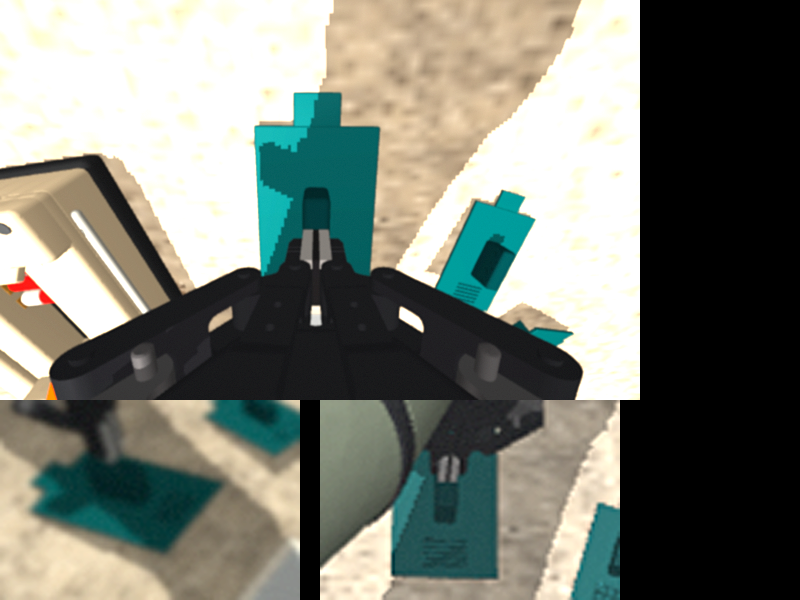

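The wrist view shows the shut fingers at (316,250) with the fin still free at (316,210), and the scene and top crops also show the fingers just above or off the fin. The grasp missed, so I'll check the fingertip against the cameras.

```bash
python3 -c "
from h import *
s=bot.observe();X=s['position'];print(X,s['tool_rot'],s['grip_width'])
ps=bot.camera_params('scene');pt=bot.camera_params('top');pw=bot.camera_params('wrist')
for p in(ps,pt,pw): print(proj(p,X),proj(p,X+[0,0,.03]),proj(p,np.array([.5915,-.3695,.04])))
s=cv2.imread('pics/s2.png');t=cv2.imread('pics/t2.png')
a=cv2.resize(s[160:215,285:350],None,fx=6,fy=6,interpolation=2);b=cv2.resize(t[150:215,310:360],None,fx=6,fy=6,interpolation=2)
o=np.zeros((400,700,3),np.uint8);o[:330,:390]=a;o[:390,395:695]=b
cv2.imwrite('pics/x3.png',np.clip(o*2.0,0,255).astype(np.uint8))
"
```

```text
[ 0.59129694 -0.36882225  0.03381569] [ 3.14120122  0.27947877 -0.01929135] 0.0002657830905216356
(np.float64(315.66386934817183), np.float64(190.87079537360256)) (np.float64(315.42188787953864), np.float64(182.8692464643364)) (np.float64(315.6940413223401), np.float64(189.041733203122))
(np.float64(333.2852733619682), np.float64(180.8236698677595)) (np.float64(333.9203714652487), np.float64(177.73875275929126)) (np.float64(333.7282911092769), np.float64(180.1095121998907))
(np.float64(316.89322010873366), np.float64(224.68961014346175)) (np.float64(317.14392930597916), np.float64(256.4942948639955)) (np.float64(317.98794244354775), np.float64(230.2436532039738))
```

View pics/x3.png

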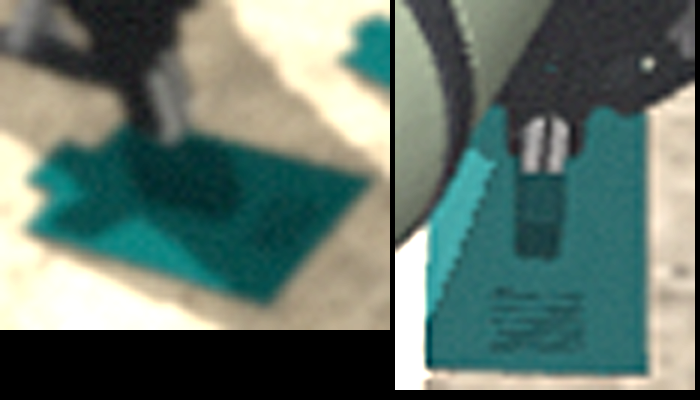

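```bash
python3 -c "
from h import *
np.set_printoptions(precision=4,suppress=True)
ps=bot.camera_params('scene');pt=bot.camera_params('top');pw=bot.camera_params('wrist')
print('tip scene+top',tri(ray(ps,314.2,183.3),ray(pt,335,179.2)))
print('tip wrist+scene',tri(ray(ps,314.2,183.3),ray(pw,317,230)),'w+t',tri(ray(pt,335,179.2),ray(pw,317,230)))
for n,X in dict(lip=(.666,-.372,.002),FL=(.6473,-.3314,.0085),FR=(.6483,-.4107,.0085)).items(): print(n,proj(pw,np.array(X)))
x=np.array([.961,-.019,-.276]);z=np.array([.276,-.005,.961]);y=np.array([.02,1,0]);g=np.array([.5915,-.3695,.04])
for a in(24,-24):
  for c in (15,-15): 
    X=g+x*a/1e3+z*c/1e3; print('fin',a,c,X,'top',proj(pt,X),'scene',proj(ps,X),'wrist',proj(pw,X))
print(bot.observe()['position'],ray(pw,0,0)[0])
im=cv2.imread('pics/w2.png');m=cv2.cvtColor(im,cv2.COLOR_BGR2HSV);print(im[190:270:4,316])
"
```

```text
tip scene+top (array([ 0.5922, -0.3702,  0.0593]), np.float64(0.006319644132881398))
tip wrist+scene (array([ 0.5995, -0.3713,  0.0526]), np.float64(0.005654472469867761)) w+t (array([ 0.5931, -0.3705,  0.042 ]), np.float64(0.0032676521914876337))
lip (np.float64(319.6819898154132), np.float64(97.01198953395786))
FL (np.float64(256.4159208330515), np.float64(131.0332893033012))
FR (np.float64(381.3823139880224), np.float64(127.03171095067003))
fin 24 15 [ 0.6187 -0.37    0.0478] top (np.float64(334.0534963898239), np.float64(166.90708332920946)) scene (np.float64(306.5878324312896), np.float64(182.50565009022262)) wrist (np.float64(318.299439747457), np.float64(200.89156533800545))
fin 24 -15 [ 0.6104 -0.3699  0.019 ] top (np.float64(333.40770900917744), np.float64(173.7672026385771)) scene (np.float64(309.677443805876), np.float64(191.3957872170202)) wrist (np.float64(317.8702110807578), np.float64(188.4317252750238))
fin -24 15 [ 0.5726 -0.3691  0.061 ] top (np.float64(334.0632198170084), np.float64(186.735651166307)) scene (np.float64(321.9711793781697), np.float64(186.5857400947775)) wrist (np.float64(318.1167406831435), np.float64(275.98594806696985))
fin -24 -15 [ 0.5643 -0.369   0.0322] top (np.float64(333.4047322980568), np.float64(193.2450990004162)) scene (np.float64(324.86140762762847), np.float64(195.62171273298387)) wrist (np.float64(317.7405484498291), np.float64(253.55534852206728))
[ 0.5913 -0.3688  0.0338] [ 0.7043 -0.3701  0.1836]
[[25 24  1]
 [27 26  1]
 [31 31  1]
 [42 40  5]
 [43 41  3]
 [41 39  2]
 [40 39  1]
 [42 41  4]
 [41 40  3]
 [40 38  2]
 [20 20 14]
 [14 14 15]
 [14 15 15]
 [13 14 14]
 [15 15 14]
 [13 13 13]
 [13 14 14]
 [15 14 15]
 [26 24 26]
 [24 23 24]]
```

The triangulated fingertips stand at about z 0.059, just above the fin top at about 0.055. So the pads sit about 20 mm behind the reported TCP. I'll reopen part way and go lower in small steps, watching the force.

>>> {"name": "move_arm", "arguments": {"moves": [[[0.45,0,0,-0.012,0,0,0],[0.45,0,0,-0.012,0,0,0],[0.45,0,0,-0.012,0,0,0],[0.45,0,0,-0.012,0,0,0],[0.45,0,0,-0.012,0,0,0]]]}}

```text
clock: 3.3
position: [0.5944, -0.3689, 0.0452]
tool_rot: [3.141, 0.28, -0.019]
force: [0.6, 0.3, -0.7]
grip_width: 0.0384
finger_force: 0.0
```

>>> {"name": "move_arm", "arguments": {"moves": [[[0.45,0,0,0.008,0,0,0],[0.45,0,0,0.014,0,0,0],[0.45,0,0,0.02,0,0,0],[0.45,0,0,0.026,0,0,0],[0.45,0,0,0.026,0,0,0]]]}}

```text
clock: 3.8
position: [0.5867, -0.3686, 0.0193]
tool_rot: [-3.141, 0.281, -0.019]
force: [0.0, 0.7, 0.1]
grip_width: 0.0385
finger_force: 0.0
```

>>> {"name": "move_arm", "arguments": {"moves": [[[0.45,0,0,0.006,0,0,0],[0.45,0,0,0.006,0,0,0],[0,0,0,0.006,0,0,0],[0,0,0,0.006,0,0,0],[0,0,0,0.006,0,0,0]]], "force": 60}}

```text
clock: 4.3
position: [0.586, -0.3688, 0.0149]
tool_rot: [3.141, 0.279, -0.019]
force: [-0.3, -0.4, 1.9]
grip_width: 0.0142
finger_force: 60.2
```

>>> {"name": "move_arm", "arguments": {"moves": [[[0,0,0,0,0,0,0],[0,0,0,0,0,0,0],[0,0,0,0,0,0,0]]]}}

```text
clock: 4.6
position: [0.586, -0.3688, 0.0149]
tool_rot: [3.141, 0.279, -0.019]
force: [0.8, 0.8, 4.8]
grip_width: 0.014
finger_force: 60.5
```

```bash
python3 -c "
from h import *
im,p=grab('wrist','w4'); s,ps=grab('scene','s4'); t,pt=grab('top','t4')
print(bot.observe())
o=np.zeros((600,800,3),np.uint8); o[:250,:400]=cv2.resize(im,(400,250))
o[:330,405:795]=cv2.resize(s[160:215,285:350],(390,330),interpolation=2)
o[260:600,0:400]=cv2.resize(t[150:218,300:380],(400,340),interpolation=2)
cv2.imwrite('pics/x4.png',np.clip(o[:,:,::-1]*1.8,0,255).astype(np.uint8))
"
```

```text
{'clock': 4.75, 'qpos': array([ 0.38508794,  0.98471544,  0.06779927,  1.23637723,  0.05866649,
        1.17855963, -1.18965889]), 'qd': array([ 2.17080216e-04, -9.06632671e-05,  1.66257270e-03, -5.74630992e-04,
        1.34631779e-03, -1.01663419e-03,  1.67516617e-03]), 'joint_efforts': array([ 5.61139192e-01, -1.21898303e+02,  7.46546432e+00, -3.17658985e+01,
        6.14085775e-01,  9.57913399e-01, -4.74933896e-02]), 'position': array([ 0.58593039, -0.36880236,  0.01487884]), 'tool_rot': array([ 3.14105053,  0.27913838, -0.01941112]), 'force': array([0.37774742, 0.72414293, 5.56856544]), 'moment': array([ 0.17218708, -0.05615246,  0.01934379]), 'finger_force': 60.49340844154358, 'grip_width': 0.01407726295650656}
```

View pics/x4.png

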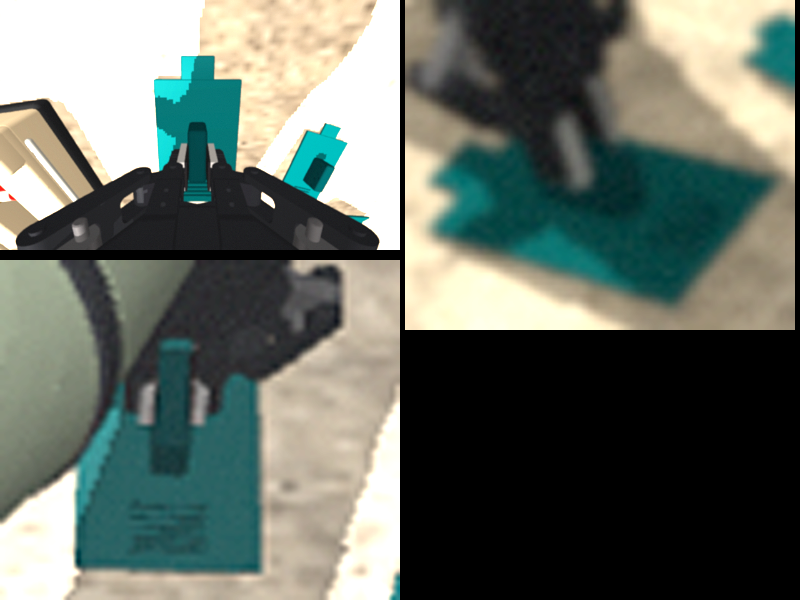

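Now the fin is gripped: width 14 mm, and pads on both sides of the fin in all three views. Next I'll measure the radio's slot and catch from the first pictures.

Run:
```python
from h import *
np.set_printoptions(precision=4,suppress=True)
pt=bot.camera_params('top');ps=bot.camera_params('scene')
T=lambda x,y:(182+x/4-.4,156+y/4-.4); S=lambda x,y:(228+x/3-.3,215+y/3-.3)
for n,p in(('t0',pt),('s0',ps)):
    im=cv2.imread(f'pics/{n}.png');h=cv2.cvtColor(im,cv2.COLOR_BGR2HSV)
    m=cv2.inRange(h,(5,170,60),(18,255,255));k,l,st,c=cv2.connectedComponentsWithStats(m)
    i=1+np.argmax(st[1:,4]);cn=cv2.findContours((l==i).astype(np.uint8),0,2)[0][0]
    print(n,st[i],cv2.approxPolyDP(cn,1.5,True)[:,0].tolist())
P={'catFR':((247,344),(281,150)),'bridge rear R end':((330,92),(160,38)),'bridge rear L':((36,128),(55,190)),
'radio rear R':((375,425),(367,148)),'front L':((28,68),(12,180)),'front R':((333,25),(120,10)),
'boxR':((306,366),(335,127)),'boxL':((115,392),(257,220)),}
for k,(a,b) in P.items(): print(k,*tri(ray(pt,*T(*a)),ray(ps,*S(*b))))
a=.135;ax=np.array([np.cos(a),np.sin(a)]);ay=np.array([-ax[1],ax[0]]);C=np.array([.5133,-.1539])
def loc(X): d=X[:2]-C; return d@ax,d@ay
for n,q,z in [('tip mid',(210,349),.0615),('bridge rear R',(330,92),.07),('bridge rear L',(36,128),.07),('brow lip',(95,139),.058),('brow lip2',(240,121),.058),('rail inner-front L',(91,140),.058),('rail edge R',(288,100),.058),('rimL',(118,388),.058),('rimR',(309,366),.058),('pit front',(150,153),.05),('rad rear',(228,432),.058),('rad front',(180,45),.07)]:
    X=plane(pt,*T(*q),z); print(n,X,'loc',np.array(loc(X)))
```

```text
t0 [225 242  20  13 144] [[242, 242], [226, 244], [226, 254], [228, 250], [242, 249], [243, 253], [241, 254], [244, 254]]
s0 [  379    21   261   379 21276] [[637, 36], [588, 24], [585, 21], [579, 22], [568, 44], [566, 55], [556, 67], [550, 70], [542, 89], [536, 93], [530, 105], [532, 109], [519, 139], [513, 143], [501, 167], [504, 171], [503, 179], [434, 314], [432, 322], [424, 332], [417, 331], [415, 328], [379, 399], [429, 399], [441, 370], [447, 361], [461, 367], [491, 386], [494, 386], [499, 377], [508, 371], [539, 374], [547, 379], [549, 365], [558, 345], [541, 335], [531, 333], [526, 328], [516, 326], [513, 321], [509, 323], [504, 317], [491, 313], [479, 304], [481, 300], [480, 294], [493, 267], [492, 262], [496, 260], [547, 139], [574, 82], [578, 78], [607, 86], [610, 89], [620, 90], [626, 94], [629, 92], [631, 95], [639, 96], [639, 38]]
catFR [ 0.4566 -0.1824  0.0622] 0.0010998132475832742
bridge rear R end [ 0.591  -0.2217  0.0519] 0.0017273927685147906
bridge rear L [ 0.5685 -0.0712  0.068 ] 0.0004948650751103501
radio rear R [ 0.4192 -0.2446  0.0098] 0.0006769968660662292
[... 210 characters left out ...]
8337693
tip mid [ 0.4546 -0.1632  0.0615] loc [-0.0594 -0.0013]
bridge rear R [ 0.5877 -0.223   0.07  ] loc [ 0.0644 -0.0785]
bridge rear L [ 0.5683 -0.0715  0.07  ] loc [0.0656 0.0742]
brow lip [ 0.565  -0.0997  0.058 ] loc [0.0585 0.0468]
brow lip2 [ 0.5747 -0.1751  0.058 ] loc [ 0.058  -0.0292]
rail inner-front L [ 0.5644 -0.0976  0.058 ] loc [0.0583 0.0489]
rail edge R [ 0.5861 -0.2     0.058 ] loc [ 0.0659 -0.0554]
rimL [ 0.435  -0.1163  0.058 ] loc [-0.0725  0.0478]
rimR [ 0.4462 -0.2137  0.058 ] loc [-0.0745 -0.0502]
pit front [ 0.5591 -0.1271  0.05  ] loc [0.049  0.0203]
rad rear [ 0.4125 -0.173   0.058 ] loc [-0.1024 -0.0054]
rad front [ 0.6127 -0.1445  0.07  ] loc [ 0.0998 -0.004 ]
```

```bash
cat >> h.py <<'E'
A=.135; AX=np.array([np.cos(A),np.sin(A)]); M=np.array([.5784,-.1466])
def target(s,h,pitch=.279,lx=.0815,lz=.0077):
    c,n=np.cos(pitch),np.sin(pitch)
    xy=M+(s-lx*c-lz*n)*AX
    return rel((*xy,.0515+h+lx*n-lz*c),(np.pi,pitch,A))
E
python3 -c "
from h import *
s=bot.observe()['position'];rel((.50,-.30,.15),(np.pi,.279,.135));target(-.03,.07)"
```

```text
clock 4.75 pos [ 0.5859 -0.3688  0.0149] rot [ 3.1411  0.2791 -0.0194] F [0.4 0.7 5.6] w 0.0141
shift [-0.1211 -0.0671 -0.1059] turn [-0.0067  0.     -0.0236]
clock 4.75 pos [ 0.5859 -0.3688  0.0149] rot [ 3.1411  0.2791 -0.0194] F [0.4 0.7 5.6] w 0.0141
shift [-0.1498 -0.205  -0.0837] turn [-0.0067  0.     -0.0236]
```

>>> {"name": "move_arm", "arguments": {"moves": [[[0,0,0,-0.04,0,0,0],[0,0,0,-0.08,0,0,0],[0,0,0,-0.12,0,0,0],[0,0,0,-0.14,0,0,0],[0,0,0,-0.14,0,0,0]]]}}

```text
clock: 5.25
position: [0.6261, -0.3699, 0.1519]
tool_rot: [3.139, 0.275, -0.02]
force: [0.2, -0.2, -1.6]
grip_width: 0.0144
finger_force: 59.8
```

```bash
python3 -c "
from h import *
target(-.03,.07)"
```

```text
clock 5.25 pos [ 0.6261 -0.3699  0.1519] rot [ 3.1394  0.2753 -0.0195] F [ 0.2 -0.2 -1.6] w 0.0144
shift [-0.1509 -0.2054  0.0581] turn [-0.0064 -0.0006 -0.0237]
```

>>> {"name": "move_arm", "arguments": {"moves": [[[0,-0.03,-0.04,0.012,-0.0013,0,-0.0047],[0,-0.06,-0.08,0.023,-0.0026,0,-0.0095],[0,-0.09,-0.12,0.035,-0.004,0,-0.014],[0,-0.12,-0.16,0.046,-0.005,0,-0.019],[0,-0.151,-0.205,0.056,-0.0064,0,-0.0237]]]}}

```text
clock: 5.75
position: [0.4741, -0.1728, 0.1363]
tool_rot: [-3.139, 0.281, 0.137]
force: [1.4, 0.8, -1.0]
grip_width: 0.0142
finger_force: 59.8
```

>>> {"name": "move_arm", "arguments": {"moves": [[[0,0,0,0,0,0,0],[0,0,0,0,0,0,0]]]}}

```text
clock: 5.95
position: [0.4761, -0.1735, 0.137]
tool_rot: [-3.139, 0.28, 0.137]
force: [0.7, -1.1, -0.7]
grip_width: 0.014
finger_force: 59.8
```

```bash
python3 -c "
from h import *
target(-.03,.07)
im,p=grab('wrist','w5'); s,ps=grab('scene','s5'); t,pt=grab('top','t5')
o=np.zeros((500,800,3),np.uint8)
o[:500,:400]=cv2.resize(t[155:280,180:280],(400,500),interpolation=2)
o[:375,402:798]=cv2.resize(s[205:330,226:358],(396,375),interpolation=2)
cv2.imwrite('pics/x5.png',np.clip(o[:,:,::-1]*1.3,0,255).astype(np.uint8))
"
```

```text
clock 5.95 pos [ 0.4761 -0.1735  0.137 ] rot [-3.1392  0.28    0.1369] F [ 0.7 -1.1 -0.7] w 0.014
shift [-0.0051 -0.0129  0.0019] turn [-0.0003  0.0002  0.0003]
```

View pics/x5.png

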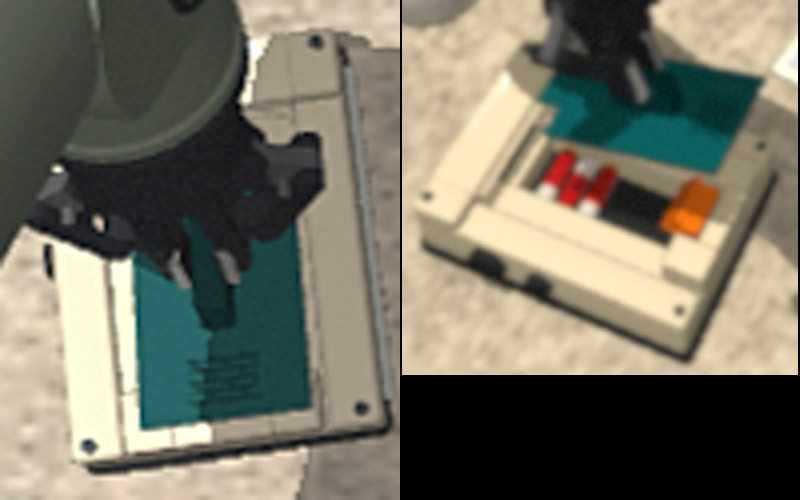

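The view shows the cover held over the bay with its rear corners, in the top crop, at (141,428) and (308,408), and in the scene crop at (718,170) and (763,78). I'll check how it sits in the hand.

Run:
```python
from h import *
np.set_printoptions(precision=4,suppress=True)
ps=bot.camera_params('scene');pt=bot.camera_params('top');pw=bot.camera_params('wrist');s=bot.observe()
T=lambda x,y:(180+x/4-.4,155+y/4-.4);S=lambda x,y:(226+(x-402)/3-.3,205+y/3-.3)
R=Ro.from_euler('xyz',s['tool_rot'])
for n,a,b,l in [('RL',(141,428),(718,170),(-.0685,-.04,-.0107)),('RR',(308,408),(763,78),(-.0685,.04,-.0107))]:
    X,e=tri(ray(pt,*T(*a)),ray(ps,*S(*b)));print(n,X,e,'in tool',R.inv().apply(X-s['position']),'expect',l)
im=cv2.imread('pics/w5.png');h=cv2.cvtColor(im,cv2.COLOR_BGR2HSV)
m=cv2.inRange(h,(80,120,15),(100,255,255));k,l,st,c=cv2.connectedComponentsWithStats(m);i=1+np.argmax(st[1:,4])
print(st[i],cv2.approxPolyDP(cv2.findContours((l==i).astype(np.uint8),0,2)[0][0],2,True)[:,0].tolist())
for n,q in dict(lipL=(.0815,-.015,-.0077),lipR=(.0815,.015,-.0077),FL=(.0615,-.04,-.0107),FR=(.0615,.04,-.0107)).items():
    print(n,proj(pw,s['position']+R.apply(q)))
```

```text
RL [ 0.4099 -0.1448  0.1679] 1.5424688799551386e-05 in tool [-0.0685 -0.039  -0.0126] expect (-0.0685, -0.04, -0.0107)
RR [ 0.4204 -0.2202  0.1665] 0.0028068172691605386 in tool [-0.0678  0.0371 -0.0115] expect (-0.0685, 0.04, -0.0107)
[  247    90   139   234 20306] [[291, 90], [291, 119], [288, 126], [247, 128], [255, 274], [260, 272], [262, 266], [270, 259], [274, 244], [279, 239], [285, 239], [291, 228], [299, 228], [302, 235], [300, 299], [299, 304], [293, 308], [293, 322], [337, 322], [338, 310], [331, 303], [329, 234], [332, 228], [341, 228], [345, 238], [351, 238], [356, 242], [362, 260], [375, 273], [385, 129], [343, 128], [341, 90]]
lipL (np.float64(290.123911639212), np.float64(93.29353742761958))
lipR (np.float64(343.71560692505994), np.float64(93.25323625129957))
FL (np.float64(246.53236209005098), np.float64(130.19851559532898))
FR (np.float64(387.32084855617376), np.float64(130.0981812011139))
```

The in-hand pose is confirmed within about 1.5 mm. Next I'll go to just above the mouth.

```bash
python3 -c "
from h import *
target(-.016,.035)"
```

```text
clock 6.1 pos [ 0.4769 -0.1751  0.1368] rot [-3.1398  0.2797  0.1342] F [-0.2 -0.5 -1.5] w 0.014
shift [ 0.0173 -0.0145  0.0317] turn [-0.0003  0.0001 -0.0001]
```

>>> {"name": "move_arm", "arguments": {"moves": [[[0,0.009,-0.008,0.01,0,0,0],[0,0.0175,-0.0145,0.02,0,0,0],[0,0.0175,-0.0145,0.032,0,0,0],[0,0.0175,-0.0145,0.032,0,0,0],[0,0.0175,-0.0145,0.032,0,0,0]]]}}

```text
clock: 6.6
position: [0.4823, -0.1589, 0.1013]
tool_rot: [-3.139, 0.28, 0.135]
force: [0.7, -0.1, -0.3]
grip_width: 0.0142
finger_force: 59.8
```

```bash
python3 -c "
from h import *
target(-.015,.012);target(-.008,.004);target(0,0);target(.017,-.001)"
```

```text
clock 6.6 pos [ 0.4823 -0.1589  0.1013] rot [-3.1394  0.2804  0.1353] F [ 0.7 -0.1 -0.3] w 0.0142
shift [0.0076 0.0007 0.0215] turn [-0.0003  0.0002  0.    ]
clock 6.6 pos [ 0.4823 -0.1589  0.1013] rot [-3.1394  0.2804  0.1353] F [ 0.7 -0.1 -0.3] w 0.0142
shift [0.0166 0.0008 0.0273] turn [-0.0003  0.0002  0.    ]
clock 6.6 pos [ 0.4823 -0.1589  0.1013] rot [-3.1394  0.2804  0.1353] F [ 0.7 -0.1 -0.3] w 0.0142
shift [0.0254 0.0008 0.0289] turn [-0.0003  0.0002  0.    ]
clock 6.6 pos [ 0.4823 -0.1589  0.1013] rot [-3.1394  0.2804  0.1353] F [ 0.7 -0.1 -0.3] w 0.0142
shift [0.042  0.0008 0.0252] turn [-0.0003  0.0002  0.    ]
```

Descending diagonally first, then checking before I push in.

>>> {"name": "move_arm", "arguments": {"moves": [[[0,0.004,0.001,0.011,0,0,0],[0,0.0075,0.001,0.0215,0,0,0],[0,0.0165,0.001,0.027,0,0,0],[0,0.0165,0.001,0.027,0,0,0]]]}}

```text
clock: 7.0
position: [0.4916, -0.158, 0.07]
tool_rot: [-3.139, 0.28, 0.136]
force: [-1.1, 0.3, -1.1]
grip_width: 0.0141
finger_force: 59.8
```

```bash
python3 -c "
from h import *
target(-.008,.004);target(0,0);target(.017,-.001)
s,ps=grab('scene','s6'); t,pt=grab('top','t6')
o=np.zeros((500,800,3),np.uint8)
o[:500,:400]=cv2.resize(t[155:280,180:280],(400,500),interpolation=2)
o[:375,402:798]=cv2.resize(s[205:330,226:358],(396,375),interpolation=2)
cv2.imwrite('pics/x6.png',np.clip(o[:,:,::-1]*1.3,0,255).astype(np.uint8))
"
```

```text
clock 7.0 pos [ 0.4916 -0.158   0.07  ] rot [-3.1388  0.2804  0.1362] F [-1.1  0.3 -1.1] w 0.0141
shift [-0.001   0.0003 -0.0003] turn [-0.0004  0.0002  0.0002]
clock 7.0 pos [ 0.4916 -0.158   0.07  ] rot [-3.1388  0.2804  0.1362] F [-1.1  0.3 -1.1] w 0.0141
shift [0.0078 0.0004 0.0013] turn [-0.0004  0.0002  0.0002]
clock 7.0 pos [ 0.4916 -0.158   0.07  ] rot [-3.1388  0.2804  0.1362] F [-1.1  0.3 -1.1] w 0.0141
shift [ 0.0244  0.0004 -0.0024] turn [-0.0004  0.0002  0.0002]
```

View pics/x6.png

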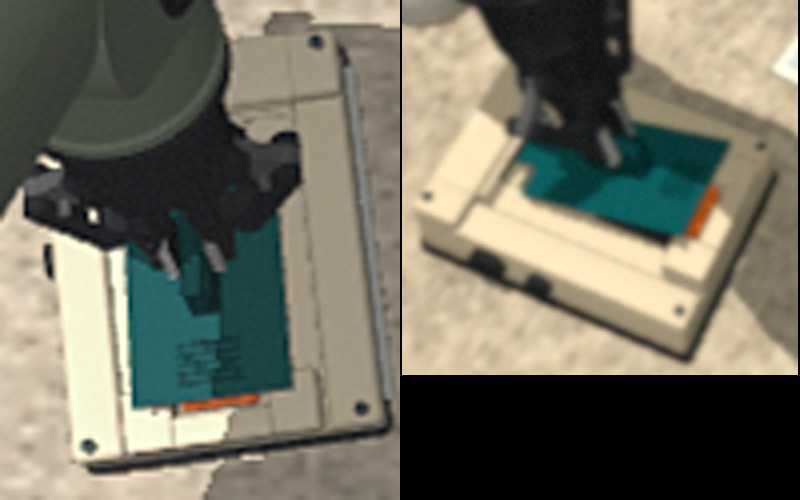

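The view shows the lip just outside the slot (scene crop about (523,165)), the rear edge above the orange catch, and the cover centred to about 1 mm. I'll slide it in.

>>> {"name": "move_arm", "arguments": {"moves": [[[0,0.008,0.0005,0.001,0,0,0],[0,0.013,0.0005,0,0,0,0],[0,0.018,0.0005,-0.001,0,0,0],[0,0.0235,0.0005,-0.0025,0,0,0],[0,0.0235,0.0005,-0.0025,0,0,0]]]}}

```text
clock: 7.6
position: [0.5151, -0.1556, 0.0671]
tool_rot: [-3.139, 0.279, 0.136]
force: [-0.4, 0.4, -2.2]
grip_width: 0.014
finger_force: 59.6
```

```bash
python3 -c "
from h import *
target(.017,-.001)"
```

```text
clock 7.6 pos [ 0.5151 -0.1556  0.0671] rot [-3.1394  0.279   0.1359] F [-0.4  0.4 -2.2] w 0.014
shift [ 0.0009 -0.0004  0.0013] turn [-0.0003  0.      0.0001]
```

```bash
cat >> h.py <<'E'
def camtool():
    s=bot.observe();p=bot.camera_params('wrist');R=Ro.from_euler('xyz',s['tool_rot'])
    print('cam in tool',R.inv().apply(ray(p,320,200)[0]-s['position']).round(4))
E
python3 -c "
from h import *
camtool()
for p in(.25,.21,.18):target(.017,0,p)"
```

```text
cam in tool [ 0.0675 -0.0008 -0.1752]
clock 7.6 pos [ 0.5151 -0.1556  0.0671] rot [-3.1394  0.279   0.1359] F [-0.4  0.4 -2.2] w 0.014
shift [ 0.0009 -0.0004  0.0027] turn [-0.0003  0.0046  0.0001]
clock 7.6 pos [ 0.5151 -0.1556  0.0671] rot [-3.1394  0.279   0.1359] F [-0.4  0.4 -2.2] w 0.014
shift [ 0.0013 -0.0004  0.006 ] turn [-0.0003  0.011   0.0001]
clock 7.6 pos [ 0.5151 -0.1556  0.0671] rot [-3.1394  0.279   0.1359] F [-0.4  0.4 -2.2] w 0.014
shift [ 0.0018 -0.0004  0.0084] turn [-0.0003  0.0158  0.0001]
```

>>> {"name": "move_arm", "arguments": {"moves": [[[0,0.001,0,0.0027,0,0.0046,0],[0,0.0013,0,0.006,0,0.011,0],[0,0.0018,0,0.0084,0,0.0158,0],[0,0.0018,0,0.0084,0,0.0158,0]]]}}

```text
clock: 8.0
position: [0.513, -0.1563, 0.0588]
tool_rot: [-3.14, 0.18, 0.135]
force: [1.3, -1.0, -1.3]
grip_width: 0.0144
finger_force: 59.8
```

```bash
python3 -c "
from h import *
camtool()
s,ps=grab('scene','s7'); t,pt=grab('top','t7')
for p in(.13,.09,.05,0.02,0,-.02):print(p);target(.017,0.0,p)"
```

```text
cam in tool [ 0.0675 -0.0008 -0.1751]
0.13
clock 8.1 pos [ 0.5139 -0.1559  0.0589] rot [-3.1395  0.1806  0.1352] F [-0.2 -0.1 -1.3] w 0.0142
shift [ 0.0012 -0.0005  0.0043] turn [-0.0003  0.008   0.    ]
0.09
clock 8.1 pos [ 0.5139 -0.1559  0.0589] rot [-3.1395  0.1806  0.1352] F [-0.2 -0.1 -1.3] w 0.0142
shift [ 0.0017 -0.0005  0.0075] turn [-0.0003  0.0144  0.    ]
0.05
clock 8.1 pos [ 0.5139 -0.1559  0.0589] rot [-3.1395  0.1806  0.1352] F [-0.2 -0.1 -1.3] w 0.0142
shift [ 0.0024 -0.0005  0.0107] turn [-0.0003  0.0208  0.    ]
0.02
clock 8.1 pos [ 0.5139 -0.1559  0.0589] rot [-3.1395  0.1806  0.1352] F [-0.2 -0.1 -1.3] w 0.0142
shift [ 0.003  -0.0005  0.0131] turn [-0.0003  0.0256  0.    ]
0
clock 8.1 pos [ 0.5139 -0.1559  0.0589] rot [-3.1395  0.1806  0.1352] F [-0.2 -0.1 -1.3] w 0.0142
shift [ 0.0034 -0.0005  0.0147] turn [-0.0003  0.0287  0.    ]
-0.02
clock 8.1 pos [ 0.5139 -0.1559  0.0589] rot [-3.1395  0.1806  0.1352] F [-0.2 -0.1 -1.3] w 0.0142
shift [ 0.0039 -0.0005  0.0163] turn [-0.0003  0.0319 -0.    ]
```

The camera-to-tool offset is constant, so the tool-frame model holds. Continuing the pivot.

>>> {"name": "move_arm", "arguments": {"moves": [[[0,0.001,0,0.004,0,0.008,0],[0,0.0017,0,0.0075,0,0.0144,0],[0,0.0024,0,0.0107,0,0.0208,0],[0,0.0024,0,0.0107,0,0.0208,0]]]}}

```text
clock: 8.5
position: [0.5147, -0.1559, 0.048]
tool_rot: [-3.14, 0.048, 0.135]
force: [4.1, 1.7, 0.6]
grip_width: 0.0143
finger_force: 60.2
```

```bash
python3 -c "
from h import *
for p in(0.02,0,-.02):print(p);target(.017,0.0,p)"
```

```text
0.02
clock 8.5 pos [ 0.5147 -0.1559  0.048 ] rot [-3.1398  0.0479  0.1348] F [4.1 1.7 0.6] w 0.0143
shift [-0.0001 -0.0007  0.0026] turn [-0.0003  0.0044 -0.    ]
0
clock 8.5 pos [ 0.5147 -0.1559  0.048 ] rot [-3.1398  0.0479  0.1348] F [4.1 1.7 0.6] w 0.0143
shift [ 0.0001 -0.0007  0.0042] turn [-0.0003  0.0076 -0.    ]
-0.02
clock 8.5 pos [ 0.5147 -0.1559  0.048 ] rot [-3.1398  0.0479  0.1348] F [4.1 1.7 0.6] w 0.0143
shift [ 0.0003 -0.0007  0.0058] turn [-0.0003  0.0108 -0.    ]
```

>>> {"name": "move_arm", "arguments": {"moves": [[[0,0,0,0.0026,0,0.0044,0],[0,0,0,0.0042,0,0.0076,0],[0,0,0,0.0042,0,0.0076,0]]]}}

```text
clock: 8.8
position: [0.5138, -0.1558, 0.0433]
tool_rot: [-3.139, 0.003, 0.135]
force: [0.8, -0.2, -1.7]
grip_width: 0.0144
finger_force: 59.6
```

```bash
python3 -c "
from h import *
for p in(0,-.02):print(p);target(.017,0.0,p)
s,ps=grab('scene','s8'); t,pt=grab('top','t8'); w,_=grab('wrist','w8')
o=np.zeros((600,800,3),np.uint8)
o[:500,:400]=cv2.resize(t[155:280,180:280],(400,500),interpolation=2)
o[:375,402:798]=cv2.resize(s[205:330,226:358],(396,375),interpolation=2)
o[380:600,402:754]=cv2.resize(w,(352,220))
cv2.imwrite('pics/x8.png',np.clip(o[:,:,::-1]*1.3,0,255).astype(np.uint8))
"
```

```text
0
clock 8.8 pos [ 0.5138 -0.1558  0.0433] rot [-3.1392  0.0033  0.135 ] F [ 0.8 -0.2 -1.7] w 0.0144
shift [ 0.0008 -0.0004 -0.0005] turn [-0.0004  0.0005 -0.    ]
-0.02
clock 8.8 pos [ 0.5138 -0.1558  0.0433] rot [-3.1392  0.0033  0.135 ] F [ 0.8 -0.2 -1.7] w 0.0144
shift [ 0.001  -0.0004  0.0011] turn [-0.0004  0.0037 -0.    ]
```

All ten pictures are used, so from here I'll check by numbers: the orange catch pixels against the first pictures, and the force on a slight over-press.

```bash
cat > c.py <<'E'
import cv2,numpy as np,sys
def om(n,r):
    im=cv2.imread(f'pics/{n}.png')[r[1]:r[3],r[0]:r[2]];h=cv2.cvtColor(im,cv2.COLOR_BGR2HSV)
    o=cv2.inRange(h,(4,150,50),(18,255,255))>0;t=cv2.inRange(h,(80,100,10),(100,255,255))>0
    return o,t
for c,r in(('t',(215,232,255,262)),('s',(300,255,345,295))):
    for k in sys.argv[1:]:
        o,t=om(c+k,r);y,x=np.nonzero(o);ty,tx=np.nonzero(t)
        print(c+k,'orange',o.sum(),(x.min()+r[0],y.min()+r[1],x.max()+r[0],y.max()+r[1]) if len(x) else None,'rows',{int(i+r[1]):int(v) for i,v in enumerate(o.sum(1)) if v},'teal rows',(ty.min()+r[1],ty.max()+r[1],len(ty)) if len(ty) else None)
E
python3 c.py 0 6 7 8
```

```text
t0 orange 256 (np.int64(224), np.int64(242), np.int64(244), np.int64(257)) rows {242: 5, 243: 11, 244: 19, 245: 19, 246: 19, 247: 19, 248: 19, 249: 20, 250: 19, 251: 19, 252: 18, 253: 19, 254: 19, 255: 18, 256: 10, 257: 3} teal rows None
t6 orange 36 (np.int64(226), np.int64(254), np.int64(244), np.int64(257)) rows {254: 9, 255: 15, 256: 9, 257: 3} teal rows (np.int64(232), np.int64(256), 817)
t7 orange 204 (np.int64(224), np.int64(245), np.int64(244), np.int64(257)) rows {245: 8, 246: 16, 247: 19, 248: 19, 249: 20, 250: 19, 251: 19, 252: 18, 253: 18, 254: 19, 255: 16, 256: 10, 257: 3} teal rows (np.int64(232), np.int64(246), 493)
t8 orange 248 (np.int64(224), np.int64(242), np.int64(244), np.int64(257)) rows {242: 2, 243: 9, 244: 17, 245: 19, 246: 19, 247: 19, 248: 19, 249: 20, 250: 19, 251: 19, 252: 18, 253: 18, 254: 19, 255: 18, 256: 10, 257: 3} teal rows (np.int64(232), np.int64(249), 459)
s0 orange 244 (np.int64(312), np.int64(265), np.int64(331), np.int64(283)) rows {265: 4, 266: 8, 267: 12, 268: 14, 269: 14, 270: 14, 271: 15, 272: 15, 273: 15, 274: 15, 275: 15, 276: 15, 277: 1
[... 228 characters left out ...]
4, 277: 4, 278: 4, 279: 5, 280: 4, 281: 5, 282: 4, 283: 3} teal rows (np.int64(255), np.int64(283), 717)
s7 orange 206 (np.int64(314), np.int64(265), np.int64(331), np.int64(283)) rows {265: 4, 266: 6, 267: 9, 268: 11, 269: 12, 270: 13, 271: 13, 272: 12, 273: 13, 274: 12, 275: 13, 276: 12, 277: 13, 278: 12, 279: 13, 280: 12, 281: 12, 282: 11, 283: 3} teal rows (np.int64(255), np.int64(283), 515)
s8 orange 235 (np.int64(313), np.int64(264), np.int64(331), np.int64(283)) rows {264: 3, 265: 6, 266: 8, 267: 12, 268: 14, 269: 14, 270: 14, 271: 15, 272: 14, 273: 14, 274: 14, 275: 14, 276: 14, 277: 14, 278: 14, 279: 14, 280: 13, 281: 12, 282: 9, 283: 3} teal rows (np.int64(255), np.int64(289), 533)
```

>>> {"name": "move_arm", "arguments": {"moves": [[[0,0,0,0.0015,0,0.003,0],[0,0,0,0.003,0,0.005,0],[0,0,0,0.003,0,0.005,0]]]}}

```text
clock: 9.25
position: [0.5154, -0.1554, 0.0417]
tool_rot: [-3.14, -0.034, 0.135]
force: [1.2, 5.0, 20.8]
grip_width: 0.014
finger_force: 62.7
```

The catch pixels are back to their resting shape with the cover's edge under them, and the over-press met a firm 21 N stop. The cover has snapped in and is seated. Easing off and letting go.

>>> {"name": "move_arm", "arguments": {"moves": [[[0,0,0,-0.002,0,-0.0045,0],[0.45,0,0,-0.002,0,-0.0045,0],[0.45,0,0,-0.002,0,-0.0045,0],[0.45,0,0,-0.002,0,-0.0045,0],[0.45,0,0,-0.002,0,-0.0045,0]]], "force": 20}}

```text
clock: 9.75
position: [0.5137, -0.1559, 0.0423]
tool_rot: [-3.139, -0.002, 0.135]
force: [0.1, -0.4, 0.4]
grip_width: 0.0381
finger_force: 0.0
```

>>> {"name": "move_arm", "arguments": {"moves": [[[0.45,0,0,-0.03,0,0,0],[0.45,0,0,-0.06,0,0,0],[0.45,0,0,-0.1,0,0,0],[0.45,0,0,-0.14,0,0,0],[0.45,0,0,-0.18,0,0,0]]]}}

```text
clock: 10.25
position: [0.5133, -0.1562, 0.224]
tool_rot: [-3.139, -0.002, 0.135]
force: [0.8, -0.0, 0.6]
grip_width: 0.0386
finger_force: 0.0
```

```bash
python3 - <<'E'
from h import *
grab('scene','s9');grab('top','t9');im,p=grab('wrist','w9')
s=bot.observe();print(s['position'],s['force'],s['grip_width'])
h=cv2.cvtColor(im,cv2.COLOR_RGB2HSV)
m=cv2.inRange(h,(80,120,15),(100,255,255));k,l,st,c=cv2.connectedComponentsWithStats(m);i=1+np.argmax(st[1:,4])
print(st[i],cv2.approxPolyDP(cv2.findContours((l==i).astype(np.uint8),0,2)[0][0],2,True)[:,0].tolist())
AY=np.array([-AX[1],AX[0]])
def W(a,b,z): return np.array([*(M+a*AX+b*AY),.0515+z])
for n,q in dict(RL=(-.1325,.04,.0035),RR=(-.1325,-.04,.0035),FL=(-.0025,.04,.0035),FR=(-.0025,-.04,.0035),
  RL5=(-.1325,.04,.0085),RR5=(-.1325,-.04,.0085)).items():
    print(n,*[np.round(proj(P,W(*q)),1) for P in(p,bot.camera_params('top'),bot.camera_params('scene'))])
for n,P in(('t9',bot.camera_params('top')),('s9',bot.camera_params('scene'))):
    g=cv2.imread(f'pics/{n}.png');h=cv2.cvtColor(g,cv2.COLOR_BGR2HSV);m=cv2.inRange(h,(80,120,10),(100,255,255))
    k,l,st,c=cv2.connectedComponentsWithStats(m)
    for i in range(1,k):
        if st[i,4]>150: print(n,st[i],cv2.approxPolyDP(cv2.findContours((l==i).astype(np.uint8),0,2)[0][0],1.5,True)[:,0].tolist())
E
python3 c.py 0 8 9 | cut -c1-120
```

```text
[ 0.51473854 -0.15661137  0.22469411] [-0.54900201  0.80059993 -0.94776902] 0.03845364447728304
[ 282  130   64   96 5702] [[282, 130], [286, 225], [296, 225], [300, 219], [327, 219], [330, 225], [342, 225], [345, 130]]
RL [284.3 228.1] [215.6 249.4] [312.2 290.6]
RR [345.2 228. ] [254.4 244.2] [328.2 259.8]
FL [281.1 126.1] [209.4 188. ] [256.8 267.8]
FR [348.  126.1] [247.3 183.1] [274.8 239.2]
RL5 [283.9 229.5] [215.2 249.2] [312.1 289.4]
RR5 [345.6 229.4] [254.1 244. ] [328.2 258.6]
t9 [378 184  31  43 860] [[396, 184], [394, 188], [387, 187], [378, 218], [400, 226], [408, 193], [403, 192], [402, 186]]
t9 [ 212  188   42   62 1776] [[247, 188], [240, 195], [233, 194], [230, 201], [226, 201], [222, 197], [212, 200], [217, 249], [223, 248], [223, 244], [226, 242], [243, 240], [244, 245], [253, 243]]
t9 [414 240  43  41 914] [[426, 240], [414, 260], [443, 280], [449, 274], [453, 277], [456, 271], [452, 268], [455, 260]]
s9 [398 161  31  15 321] [[428, 172], [428, 166], [418, 161], [398, 164], [406, 175]]
s9 [344 163  31  18 319] [[344, 169], [361, 180], [374, 172], [357, 163], [346,
[... 159 characters left out ...]
24), np.int64(242), np.int64(244), np.int64(257)) rows {242: 5, 243: 11, 244: 19, 245: 19, 246:
t8 orange 248 (np.int64(224), np.int64(242), np.int64(244), np.int64(257)) rows {242: 2, 243: 9, 244: 17, 245: 19, 246: 
t9 orange 249 (np.int64(224), np.int64(242), np.int64(244), np.int64(257)) rows {242: 1, 243: 10, 244: 18, 245: 19, 246:
s0 orange 244 (np.int64(312), np.int64(265), np.int64(331), np.int64(283)) rows {265: 4, 266: 8, 267: 12, 268: 14, 269: 
s8 orange 235 (np.int64(313), np.int64(264), np.int64(331), np.int64(283)) rows {264: 3, 265: 6, 266: 8, 267: 12, 268: 1
s9 orange 233 (np.int64(313), np.int64(264), np.int64(331), np.int64(283)) rows {264: 3, 265: 5, 266: 8, 267: 12, 268: 1
```

The arm is clear. The cover's rear corners match the flat, shut pose, and the catch's tip lies over the cover's rear edge, with teal showing on both sides of it. Handing in.

```bash
python3 -c "
from workcell import bot
print(bot.job_done())"
```

```text
the job is handed in; nothing more can be done
None
```

The cover's lip was hooked into the slot with the rear raised, the rear was pivoted down until it snapped under the orange catch, and the cover was released lying flat (job handed in at about 10.4 s, verdict not shown).

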